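# Pin the stencil press shut on a plaque

## Robot

A 7-joint arm with a two-finger parallel gripper is mounted at the origin on the work surface. World frame = base frame: x ahead of the robot, y to its left, z up, the work surface at z = 0. Lengths are in mm, angles in rad, forces in N, time in s.
With the tool pointing down it reaches from about 425 to 925 mm from the base axis. Payload 6.8 kg.
Tool frame: the origin (TCP) lies midway between the tips of the shut fingers; the grasp point (between the pads) lies 19 mm behind it; z points along the fingers, y is the line along which they close (so a half turn about z gives the same grasp; the last joint's range is limited). The gripper opens to 85 mm and grips with 20 to 120 N. Pads are 22 mm wide; open, the fingers measure 114 mm over their backs; the gripper's body (76 mm by 85 mm) begins 54 mm behind the grasp point. The pads swing forward as they close: fully open they stand 13 mm farther back than shut.
Start: joints at [1.111, 0.477, 0.022, 1.555, -0.011, 1.109, -0.083], TCP at [232.607, -633.673, 196.908] pointing down, gripper open.
Joint ranges: [-2.96, 2.96], [-0.34, 2.1], [-1.41, 1.46], [0.24, 2.44], [-1.37, 4.51], [0.17, 1.92], [-2.96, 2.96]. Speed limits (rad/s): [2.39, 2.39, 3.14, 3.14, 3.14, 3.14, 3.14].

## Interface

Orientations are given as a unit quaternion [x, y, z, w].
In Python, from rig import r gives the robot as it stands. The module is installed in compiled form; this text tells all that it offers.
- The arm moves only by the tool step_arm, never from a script. Its argument "rows" is a list of rows, each an object with "translation": the shift along the tool's x, y, z in mm, a list of three; "rotation": the turn, a rotation vector about the tool's x, y, z in rad, a list of three. In form: [{"translation": [x, y, z], "rotation": [ax, ay, az]}, ...]. A call has 1 to 20 rows; each row shifts and turns the commanded pose from where the row before left it, along the tool's axes as they then stand; what a row does not reach is not made up. A row lasts 1/8 s, in which the tool goes at most 62.5 mm and 10.7 degrees, less where a joint would pass 70% of its speed; a pose out of reach is approached as far as the arm can. A call with a gripper value outside its range is refused whole. "grip" is the closure, from 0 (fully open) to 1 (shut), set as the call begins (left out, the last holds). The fingers move at their own pace and stop on an object; "newtons" is the grip in N (left out, the last holds). Time passes only in rows, so rows that do not move let the fingers close. It gives the time, the measured TCP pose, the force, the opening and the grip force at its end, in the units of the state.
- r.sense(): the state, without advancing time (a new reading comes with each control period).
- r.camera(name): name is "scene" or "top"; returns the picture (420x560x3 uint8, red, green, blue); there is no depth.
- r.get_calibration(name): a dict with "vertical_fov" (degrees; the focal length in pixels is half the picture's height over the tangent of half this angle, whatever the lens; pixels are square), "cx", "cy" (the principal point, pixels), "distortion" ([k1, k2, p1, p2, k3] as OpenCV has them; the pictures are not rectified), "pose" (4x4, takes a point from camera to world coordinates). Camera axes: x right, y down, z forward; pixel columns grow to the right and rows downward; lengths in mm; the calibration is good to about 2 mm. A picture is of the moment at which its call begins. get_calibration takes no time and is no camera call.
- r.hand_in(): hands the job in; it is judged then, once.
The state is a dict: "time_s": time; "joint_positions": joint angles; "joint_vel": joint speeds; "joint_efforts": joint torques, N m; "ee_pos": TCP position; "eef_rot": TCP orientation; "wrist_force": force on the tool from outside, world axes, zero at the start; "torque": the same for the moment, N m; "width": finger opening in mm; "grip_force": force on a finger pad.
Only numpy, scipy, OpenCV 4.12 (cv2) and the standard library are available. Lean on these libraries where they do the work, as an engineer would, in place of code of your own. Each camera call takes 0.05 s, during which the arm holds its last target. There are 200 camera calls.

## Task

Lay the blank white plaque, face up, squarely and centrally along the narrow raised platen of the hinged stencil press, let go of it, and swing the upright frame down onto it without slamming. Then push the red-headed pin all the way down through the frame's blue lug into the hole of the base, so that its collar presses the frame fully shut, and finish while still holding the pin pushed down: the platen is sprung, so nothing else keeps the press closed. Leave the other things on the table where they are.

Things in the scene. Friction and masses are not known exactly. Their poses are not given: they have to be found in the camera images.
- press: Hinged stencil press, fixed: wooden base 150 (x) x 285 (y) x 15 mm. Origin: centre of the underside, at table height; y points to the hinge side. Platen above the origin; hinge 120 mm off at +y, on two 20 x 22 mm posts 58 mm high at x = -60 and +60 mm; at -y, 105 mm off, a dark wooden block (50 x 50 mm, top 58 mm above the table) with the pin hole.
- platen_top (a point): Centre of the top of the black rubber platen, a raised bar 32 (x) x 84 (y) mm, axes those of the press. Unloaded its top is 46 mm above the table, 31 mm above the base board. Sprung: it begins to yield at about 4 N and gives 1 mm per further 3 N; the shut press holds it about 4 mm down (some 16 N).
- hinge (a point): Middle of the frame's horizontal hinge axis (58 mm above the table), which runs along the press's x axis; axes those of the press.
- lid (a joint): Angle of the frame about the hinge, rad: 0 fully shut and level, 1.57 upright, stop at 1.85. Starts at 1.5 to 1.75. A stiff hinge (0.3 N m friction; the frame's weight gives about 0.4 N m when level) keeps it about where it is left. With the plaque in it rests slightly ajar (0.02 to 0.06) when not pressed; about 5 to 10 N down on the lug shuts it fully.
- frame: Aluminium frame that turns with joint lid, 10 mm thick, 130 mm along the hinge, 10 to 195 mm from the axis, with a window (70 mm wide, 55 to 160 mm from the axis); the 50 mm wide blue lug runs on to 255 mm. Origin: middle of the hinge axis; -y towards the lug, z up when shut, away from the platen when upright. Its underside is at z = 0, its top at z = 10 mm; two 4 mm felt bars bear on the plaque.
- frame_hole (a point): Centre of the mouth of the 14.5 mm through hole (with a small chamfer) in the blue lug, on the face that is the upper one when shut, 225 mm from the hinge axis. Axes those of the frame. When shut it lies 10 mm above point base_hole.
- base_hole (a point): Centre of the mouth of the 14.5 mm hole in the wooden block of the base, 58 mm above the table; goes down 43 mm. Axes those of the press.
- plaque: Blank white plaque 60 (x) x 96 (y) x 12 mm, 60 g, a pale flower on its top face. Origin: centre of the underside; z up out of the face. Belongs with its y axis along the platen's y (either way round). Starts on a dark drying block 22 mm high, along the block's length; its long sides overhang by 15 mm and can be gripped.
- drying_block: The dark wooden drying block, fixed, 30 (x) x 80 (y) x 22 mm; origin: centre of the underside.
- pin: Steel pin, upright, 90 g. Origin: the tip, z up. Shank 12 mm across, 45 mm long, tip tapered over 8 mm to 5 mm across; then a collar 34 mm across (45 to 50 mm above the tip); then a red round head to grip, 20 mm across (50 to 92 mm above the tip). Starts in its stand, collar on the stand's top, tip 5 mm above the table. Fully home, the collar lies on the lug, the tip 35 mm below point base_hole.
- pin_stand: Pale wooden stand for the pin, fixed, 60 x 60 x 50 mm, with a 15 mm hole down its middle; origin: centre of the underside.
- tape: Bystander: yellow ring of tape, 68 mm across, 24 mm high, lying flat; origin: centre of the underside.
- painted_plaque: Bystander: finished blue plaque with a pink flower, 60 x 96 x 12 mm, on the table; not to be used. Origin: centre of the underside.
- green_jar: Bystander: green paint jar, 48 mm across, 55 mm high; origin: centre of the underside.
- red_bottle: Bystander: red paint bottle, 44 mm across, 110 mm high; origin: centre of the underside.
- blue_bottle: Bystander: blue paint bottle, 44 mm across, 110 mm high; origin: centre of the underside.
- water_cup: Bystander: white water cup, 72 mm across, 85 mm high; origin: centre of the underside.
- brush_pot: Bystander: terracotta pot, 72 mm across, with brushes standing in it to 210 mm; origin: centre of the underside.
There are look-alikes about, which are no part of the job. There is more than one size of the plaque; the one meant has the size given above.

How it is judged (in metres and radians):
On the way, in this order (a step that is already met when the one before it is completed fails the run):
1. the plaque lies let go, flat and centred along the platen (x of plaque in the frame of platen_top between -0.008 and 0.008 m and y of plaque in the frame of platen_top between -0.01 and 0.01 m and z of plaque in the frame of platen_top between -0.004 and 0.004 m and angle between the y axis of plaque and the y axis of platen_top, either way round below 0.14 rad and angle between plaque's own z axis and vertical below 0.08 rad and contact force between the fingers and plaque below 0.1 N and value of joint lid above 0.6 rad), for 0.2 s.
2. the frame is down on the plaque, which is still in its place (value of joint lid below 0.09 rad and x of plaque in the frame of platen_top between -0.008 and 0.008 m and y of plaque in the frame of platen_top between -0.01 and 0.01 m and z of plaque in the frame of platen_top between -0.004 and 0.004 m and angle between the y axis of plaque and the y axis of platen_top, either way round below 0.14 rad and angle between plaque's own z axis and vertical below 0.08 rad), for 0.2 s.
At the end, for the whole second after the job is handed in: Plaque on the platen within 8 mm across, 10 mm along, 0.14 rad, not touched; frame shut within 0.015 rad, on the plaque with over 4 N; pin upright, tip 31 mm or more below the base hole's mouth, within 5 mm of its axis; collar on frame over 2.5 N, robot on pin over 2 N (x of plaque in the frame of platen_top between -0.008 and 0.008 m and y of plaque in the frame of platen_top between -0.01 and 0.01 m and z of plaque in the frame of platen_top between -0.004 and 0.004 m and angle between the y axis of plaque and the y axis of platen_top, either way round below 0.14 rad and angle between each of plaque, pin's own z axis and vertical below 0.08 rad and contact force between the fingers and plaque below 0.1 N and value of joint lid below 0.015 rad and z of pin in the frame of base_hole below -0.031 m and horizontal distance between pin and base_hole below 0.005 m and contact force between pin and frame above 2.5 N and contact force between frame and plaque above 4 N and contact force between any of the fingers, the arm and pin above 2 N); the arm keeps its last pose, push and grip.
It fails at once if another thing on the table is pushed more than 25 mm or tipped over (distance of any of tape, painted_plaque, green_jar, red_bottle, blue_bottle, water_cup, brush_pot from where it was at the start of the episode above 0.025 m or angle between any of tape, painted_plaque, green_jar, red_bottle, blue_bottle, water_cup, brush_pot's own z axis and vertical above 0.5 rad).
It fails at once if the frame is slammed (faster than 4 rad/s) (velocity of joint lid below -4 rad/s).
It also fails if it takes over 72 s, if anything falls off the work surface, if the arm or the gripper's body presses on something with over 40 N, if the wrist force passes 120 N, or if a joint passes its speed limit or range.

## Working session

There is one attempt and no reset: what is moved stays moved. The work goes in short steps, Python scripts to look and compute and a tool call to move; the robot and the scene stay as the last step left them, time stands still between calls to the robot, and variables do not carry over. Pictures are saved under pics/ and viewed, at most 10 in all, crops included, and the job is handed in when it is done.

Besides the shell and the picture viewer there is one more tool, called after "Request:" as a command line: name --argument value ..., lists and objects as JSON in quotes. step_arm: Moves the arm, as the interface text tells. Its arguments: {"type":"object","properties":{"rows":{"type":"array"},"grip":{"type":"number"},"newtons":{"type":"number"}},"required":["rows"]}

```bash
mkdir -p pics; python3 - <<'E'
from rig import r
import cv2
for n in("scene","top"):
    cv2.imwrite(f"pics/{n}0.png",r.camera(n)[:,:,::-1]); c=r.get_calibration(n); print(c)
print(r.sense())
E
```

```text
{'vertical_fov': 48.9032701437808, 'cx': 280.9947999401501, 'cy': 206.19930065320105, 'distortion': array([-0.04719582,  0.        ,  0.        ,  0.        ,  0.        ]), 'pose': array([[-6.26151684e-01,  5.77012677e-01, -5.24395309e-01,
         1.14054709e+03],
       [ 7.79695933e-01,  4.65864387e-01, -4.18383347e-01,
         4.89832409e+02],
       [ 2.88460383e-03, -6.70840327e-01, -7.41596208e-01,
         9.07955520e+02],
       [ 0.00000000e+00,  0.00000000e+00,  0.00000000e+00,
         1.00000000e+00]])}
{'vertical_fov': 48.924817539352496, 'cx': 282.32487062428163, 'cy': 209.32948795215765, 'distortion': array([0.02254464, 0.        , 0.        , 0.        , 0.        ]), 'pose': array([[ 2.77062296e-02, -9.96514858e-01,  7.86797509e-02,
         4.20514899e+02],
       [-9.99594259e-01, -2.81400822e-02, -4.41056288e-03,
         1.17611146e+01],
       [ 6.60924610e-03, -7.85256272e-02, -9.96890186e-01,
         1.56649314e+03],
       [ 0.00000000e+00,  0.00000000e+00,  0.00000000e+00,
         1.00000000e+00]])}
{'time_s': 0.1, 'joint_positions': array([ 1.11090252,  0.47774639,  0.02234957,  1.55632529, -0.01149446,
        1.10933973, -0.08308837]), 'joint_vel': array([-0.00015011, -0.00280329, -0.00047723, -0.00166035, -0.00128248,
       -0.00033925, -0.00103869]), 'joint_efforts': array([ 4.42899502e-03, -5.97755384e+01,  1.61343500e+00, -2.81954688e+01,
        1.27675454e-02,  5.03621151e-03,  7.06621722e-05]), 'ee_pos': array([ 232.36858326, -633.11126932,  196.01525919]), 'eef_rot': array([ 9.84567160e-01,  1.75005122e-01, -2.12460091e-04, -8.18078022e-04]), 'wrist_force': array([-0.35849409, -0.2011212 , -0.51283977]), 'torque': array([0.00349045, 0.00320236, 0.03450197]), 'grip_force': 0.0, 'width': 85.70657220033073}
```

View pics/scene0.png

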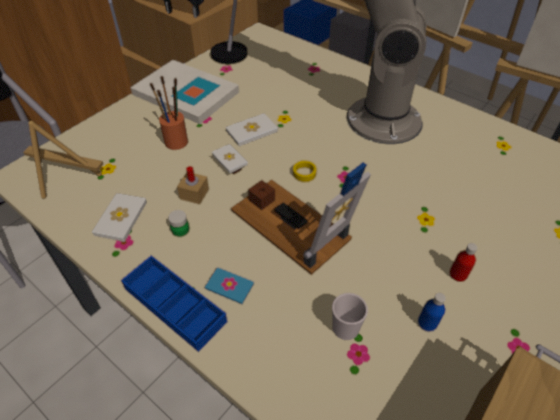

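View pics/top0.png

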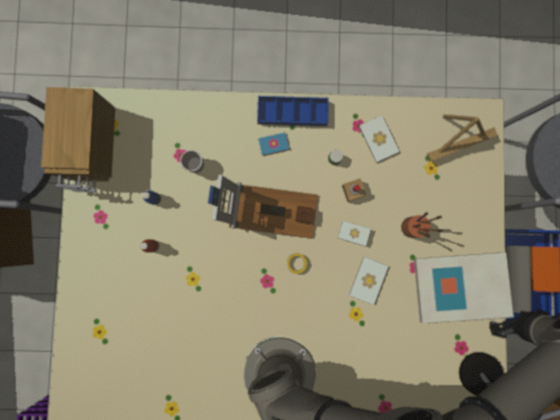

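The press sits at about top (265,210), with its hinge to the left. The likely plaque is the small white one at top (354,234), and the pin in its stand is at (355,190).

```bash
cat > h.py <<'E'
from rig import r
import cv2, numpy as np
def cal(n):
    c=r.get_calibration(n); f=210/np.tan(np.radians(c["vertical_fov"]/2))
    return np.array([[f,0,c["cx"]],[0,f,c["cy"]],[0,0,1]]),np.array(c["distortion"]),np.array(c["pose"])
def ray(n,uv):
    K,D,P=cal(n); p=cv2.undistortPoints(np.array(uv,float).reshape(-1,1,2),K,D).reshape(-1,2)
    return P[:3,3],np.c_[p,np.ones(len(p))]@P[:3,:3].T
def plane(n,uv,z):
    o,d=ray(n,uv); return o+d*((z-o[2])/d[:,2])[:,None]
def proj(n,X):
    K,D,P=cal(n); R=P[:3,:3].T
    return cv2.projectPoints(np.array(X,float).reshape(-1,1,3),cv2.Rodrigues(R)[0],-R@P[:3,3],K,D)[0].reshape(-1,2)
def tri(a,b):  # one pixel in scene, one in top
    A=np.zeros((3,3));B=np.zeros(3)
    for n,uv in(("scene",a),("top",b)):
        o,d=ray(n,uv); d=d[0]/np.linalg.norm(d[0]); M=np.eye(3)-np.outer(d,d); A+=M;B+=M@o
    return np.linalg.solve(A,B)
def blobs(m,amin=20):
    cs,_=cv2.findContours(m.astype(np.uint8),cv2.RETR_EXTERNAL,cv2.CHAIN_APPROX_NONE)
    return [c for c in cs if cv2.contourArea(c)>amin]
def crop(n,img,x,y,w,h,k,name):
    cv2.imwrite(name,cv2.resize(img[y:y+h,x:x+w,::-1],None,fx=k,fy=k,interpolation=cv2.INTER_CUBIC))
E
python3 - <<'E'
from h import *
t=cv2.imread("pics/top0.png")[:,:,::-1];s=cv2.imread("pics/scene0.png")[:,:,::-1]
crop("top",t,200,160,180,110,4.4,"pics/t1.png")
crop("scene",s,170,130,200,145,4,"pics/s1.png")
for n,im in(("top",t),("scene",s)):
    hsv=cv2.cvtColor(np.ascontiguousarray(im),cv2.COLOR_RGB2HSV)
    red=((hsv[...,0]<6)|(hsv[...,0]>174))&(hsv[...,1]>150)&(hsv[...,2]>70)
    for c in blobs(red,8): print(n,"red",cv2.minAreaRect(c))
    w=(hsv[...,1]<45)&(hsv[...,2]>165)
    for c in blobs(w,150):
        R=cv2.minAreaRect(c); print(n,"white",R,plane(n,cv2.boxPoints(R),34).round(0)[:,:2].tolist())
E
```

```text
top red ((356.0, 187.5), (3.0, 4.0), 90.0)
top white ((368.2876892089844, 280.2328796386719), (25.04680633544922, 42.60297775268555), 20.556047439575195) [[263.0, -222.0], [395.0, -269.0], [368.0, -347.0], [237.0, -299.0]]
top white ((464.17132568359375, 287.3411560058594), (63.80502700805664, 90.24653625488281), 85.8150863647461) [[390.0, -444.0], [420.0, -739.0], [214.0, -752.0], [184.0, -459.0]]
top white ((353.5086669921875, 232.32875061035156), (28.949783325195312, 18.135210037231445), 16.927513122558594) [[455.0, -179.0], [513.0, -195.0], [488.0, -288.0], [430.0, -271.0]]
top white ((378.68365478515625, 137.58251953125), (39.80946350097656, 24.014461517333984), 65.3764419555664) [[836.0, -248.0], [873.0, -321.0], [750.0, -378.0], [714.0, -305.0]]
scene red ((464.8648376464844, 267.4678039550781), (16.259761810302734, 28.026084899902344), 13.392498016357422)
scene red ((190.07691955566406, 173.88461303710938), (14.31647777557373, 6.0796003341674805), 78.69007110595703)
scene white ((119.24370574951172, 214.4515380859375), (27.017391204833984, 52.78312683105469), 31.263729095458984) [[872.0, -311.0], [731.0, -384.0], [725.0, -295.0], [863.0, -231.0]]
scene white ((228.75003051757812, 156.25001525878906), (29.698482513427734, 16.263456344604492), 45.0) [[481.0, -288.0], [423.0, -298.0], [453.0, -189.0], [507.0, -182.0]]
scene white ((251.58755493164062, 126.74089050292969), (17.8560733795166, 44.51203536987305), 70.01689147949219) [[368.0, -335.0], [230.0, -285.0], [283.0, -217.0], [415.0, -267.0]]
```

View pics/t1.png

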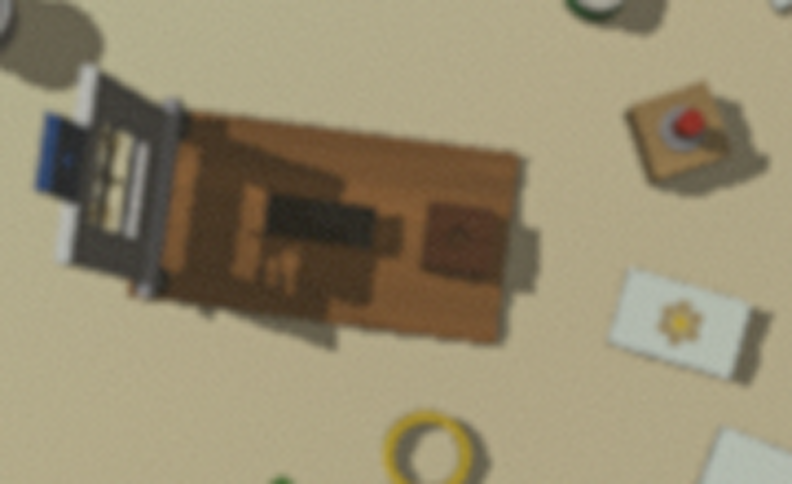

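View pics/s1.png

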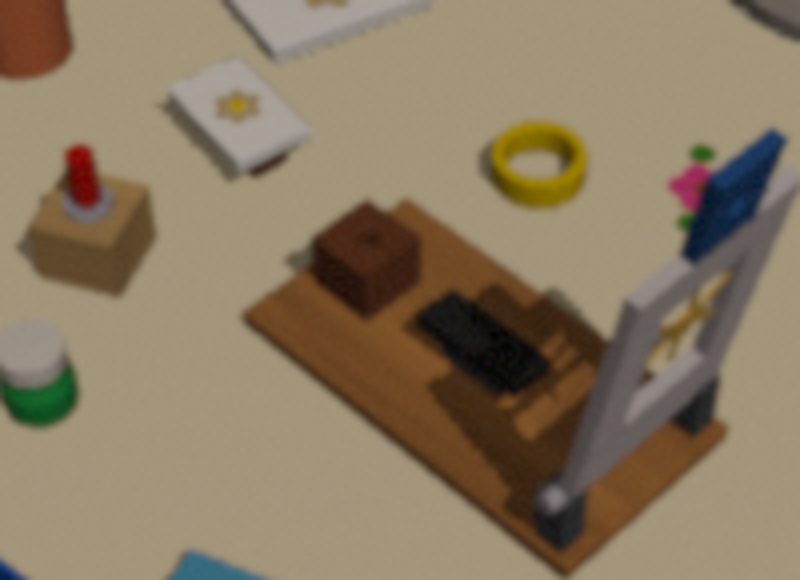

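The close-ups show the hole in the dark block at t1 (462,233), the platen around t1 (320,221), the pin head at t1 (690,121), and the plaque centred at t1 (681,323). I now turn these pixels into positions.

```bash
python3 - <<'E'
from h import *
T=lambda a:(np.array(a,float)+.5)/4.4-.5+[200,160]
S=lambda a:(np.array(a,float)+.5)/4-.5+[170,130]
def quad(l,a,b,z):
    for n,q in(("top",T(a)),("scene",S(b))):
        X=plane(n,q,z)[:,:2]; print(l,n,X.mean(0).round(1),[round(float(np.linalg.norm(X[i]-X[i-1])),0) for i in range(4)],
          "dir",[round(float(np.arctan2(*(X[i]-X[i-1])[::-1])),3) for i in range(4)])
quad("plaque",[(628,268),(752,305),(733,380),(610,343)],[(170,92),(237,58),(309,130),(238,172)],34)
quad("platen",[(268,196),(376,208),(372,246),(265,236)],[(452,293),(550,357),(506,392),(417,322)],46)
quad("base",[(190,112),(520,155),(497,343),(133,296)],[(245,317),(405,200),(726,432),(567,573)],15)
print("hole",plane("top",T((462,233)),58),plane("scene",S((373,238)),58),tri(S((373,238)),T((462,233))))
print("pin head top",plane("top",T((690,121)),97),plane("scene",S((79,152)),97))
print("collar",plane("top",T((684,126)),55),plane("scene",S((88,203)),55))
quad("stand",[(628,113),(706,84),(733,154),(654,183)],[(30,226),(77,172),(152,187),(118,244)],50)
E
```

```text
plaque top [ 468.7 -236. ] [58.0, 97.0, 58.0, 96.0] dir [-0.217, -1.834, 2.907, 1.306]
plaque scene [ 470.3 -232.8] [99.0, 58.0, 96.0, 63.0] dir [-1.877, 2.94, 1.306, -0.153]
platen top [537.5  37.8] [30.0, 82.0, 29.0, 81.0] dir [-0.043, -1.654, 3.064, 1.506]
platen scene [539.5  38.3] [33.0, 80.0, 39.0, 78.0] dir [3.091, 1.523, -0.104, -1.699]
base top [536.7  26.9] [148.0, 256.0, 145.0, 280.0] dir [-0.264, -1.673, 3.042, 1.47]
base scene [539.2  37.4] [281.0, 149.0, 285.0, 146.0] dir [-1.673, 3.061, 1.457, -0.103]
hole [[530.99231029 -68.22483987  58.        ]] [[522.66382106 -62.8946884   58.        ]] [527.93315693 -64.31857989  61.86604043]
pin head top [[ 614.64099414 -230.32547616   97.        ]] [[ 610.71266388 -234.09810429   97.        ]]
collar [[ 616.28947631 -232.80772612   55.        ]] [[ 613.54580492 -231.26509331   55.        ]]
stand top [ 611.2 -230.9] [56.0, 63.0, 57.0, 63.0] dir [0.372, -1.186, -2.76, 1.951]
stand scene [ 610.3 -229.6] [62.0, 56.0, 54.0, 55.0] dir [-1.16, -2.904, 1.978, 0.376]
```

Request:
step_arm --rows '[{"translation": [0,0,-25],"rotation": [0,0,-0.158]},{"translation": [0,0,-25],"rotation": [0,0,-0.158]},{"translation": [0,0,-25],"rotation": [0,0,-0.158]},{"translation": [0,0,-25],"rotation": [0,0,-0.158]},{"translation": [0,0,-25],"rotation": [0,0,-0.158]},{"translation": [0,0,-25],"rotation": [0,0,-0.16]},{"translation": [0,0,0],"rotation": [0,0,0]}]' --grip 0

```text
time_s: 0.98
ee_pos: [232.9, -634.5, 348.7]
eef_rot: [0.796, 0.606, -0.0, 0.002]
wrist_force: [-0.3, -0.2, -0.2]
width: 85.2
grip_force: 0.0
```

```bash
cat > go.py <<'E'
# usage: go.py x y z yaw(of tool y axis): total shift/turn in tool axes from the measured pose
import sys
from h import *
from scipy.spatial.transform import Rotation as Ro
def go(x,y,z,yaw):
    s=r.sense(); R=Ro.from_quat(s["eef_rot"]).as_matrix()
    cur=np.arctan2(R[1,1],R[0,1]); d=(yaw-cur+np.pi/2)%np.pi-np.pi/2
    print("t",s["time_s"],"pos",s["ee_pos"].round(1),"yaw",cur.round(3),"tilt",R[:2,2].round(4),"F",s["wrist_force"].round(1),"w",round(s["width"],1),"q",s["joint_positions"].round(2))
    print("shift",(R.T@(np.array([x,y,z])-s["ee_pos"])).round(1),"turn z",round(-d,3))
if __name__=="__main__": go(*map(float,sys.argv[1:]))
E
python3 go.py 470 -234 200 -0.27
```

```text
t 0.975 pos [ 232.9 -634.5  348.7] yaw -0.27 tilt [ 0.0016 -0.003 ] F [-0.3 -0.2 -0.2] w 85.2 q [ 1.23  0.4  -0.16  1.34  0.06  1.41  0.81]
shift [449.5 121.5 147.9] turn z 0.0
```

Request:
step_arm --rows '[{"translation": [45,12,0],"rotation": [0,0,0]},{"translation": [45,12,0],"rotation": [0,0,0]},{"translation": [45,12,0],"rotation": [0,0,0]},{"translation": [45,12,0],"rotation": [0,0,0]},{"translation": [45,12,0],"rotation": [0,0,0]},{"translation": [45,12,0],"rotation": [0,0,0]},{"translation": [45,12,0],"rotation": [0,0,0]},{"translation": [45,12,0],"rotation": [0,0,0]},{"translation": [45,12,30],"rotation": [0,0,0]},{"translation": [45,12,30],"rotation": [0,0,0]},{"translation": [0,0,40],"rotation": [0,0,0]},{"translation": [0,0,40],"rotation": [0,0,0]},{"translation": [0,0,40],"rotation": [0,0,0]},{"translation": [0,0,20],"rotation": [0,0,0]},{"translation": [0,0,0],"rotation": [0,0,0]}]'

```text
time_s: 2.85
ee_pos: [465.7, -230.9, 144.4]
eef_rot: [0.796, 0.605, -0.001, -0.002]
wrist_force: [0.1, -0.5, 0.6]
width: 86.0
grip_force: 0.0
```

```bash
python3 go.py 470 -234 7 -0.27;  python3 - <<'E'
from h import *
s=r.camera("scene");t=r.camera("top")
a=cv2.resize(s[110:200,170:300,::-1],None,fx=4,fy=4,interpolation=2)[:,:400]
b=cv2.resize(t[190:280,310:410,::-1],None,fx=4,fy=4,interpolation=2)
cv2.imwrite("pics/g1.png",np.hstack([a,b]))
E
```

```text
t 2.85 pos [ 465.7 -230.9  144.4] yaw -0.271 tilt [-0.0049  0.0025] F [ 0.1 -0.5  0.6] w 86.0 q [ 0.7   0.32 -0.43  1.95  0.17  0.91 -0.08]
shift [ -2.    5.7 137.3] turn z -0.001
```

View pics/g1.png

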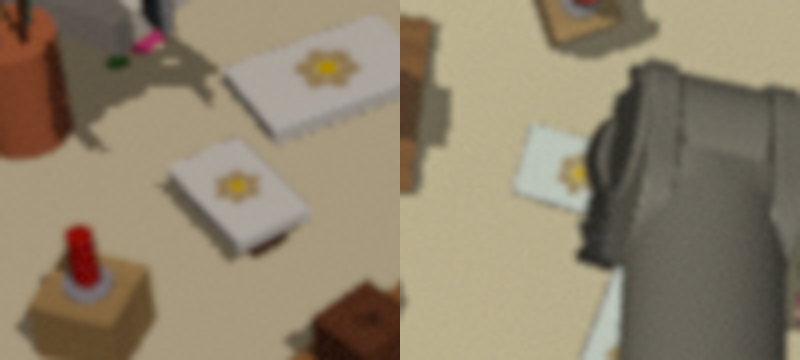

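The plaque is undisturbed, with its flower at g1 (237,187). The gripper is above it, out of the scene crop. I'm descending.

Request:
step_arm --rows '[{"translation": [-2,5.5,20],"rotation": [0,0,0]},{"translation": [0,0,25],"rotation": [0,0,0]},{"translation": [0,0,25],"rotation": [0,0,0]},{"translation": [0,0,15],"rotation": [0,0,0]},{"translation": [0,0,0],"rotation": [0,0,0]},{"translation": [0,0,0],"rotation": [0,0,0]}]'

```text
time_s: 3.7
ee_pos: [473.4, -235.4, 62.6]
eef_rot: [0.796, 0.606, 0.0, 0.001]
wrist_force: [0.1, -0.8, 0.2]
width: 85.5
grip_force: 0.0
```

```bash
python3 go.py 470 -234 7 -0.27;  python3 - <<'E'
from h import *
s=r.camera("scene");print(proj("scene",r.sense()["ee_pos"]))
cv2.imwrite("pics/g2.png",cv2.resize(s[90:210,160:310,::-1],None,fx=4,fy=4,interpolation=2))
E
```

```text
t 3.7 pos [ 473.4 -235.4   62.6] yaw -0.269 tilt [ 0.0013 -0.0005] F [ 0.1 -0.8  0.2] w 85.5 q [ 0.66  0.44 -0.39  2.    0.25  0.74 -0.15]
shift [ 0.4 -3.7 55.6] turn z 0.001
[[226.85249077 150.06563129]]
```

View pics/g2.png

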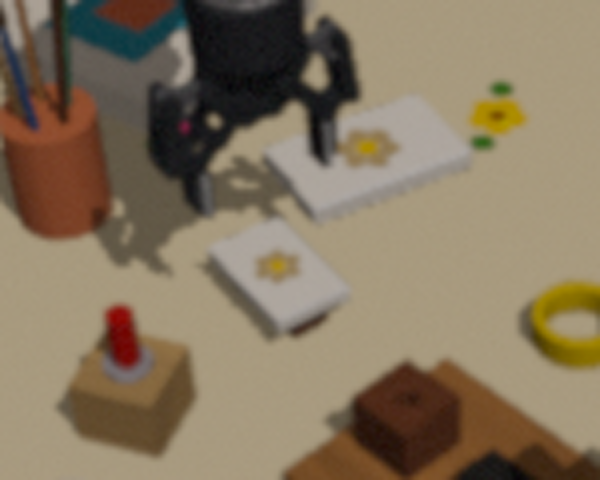

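The fingers at g2 (205,208) and (322,158) look higher than the projected TCP at (267,240). I'll check this with both views.

```bash
python3 - <<'E'
from h import *
p=r.sense()["ee_pos"]; u=np.array([np.cos(-.27),np.sin(-.27),0]); out=[]
for n,(x,y,w,h) in(("scene",(160,90,133,120)),("top",(310,180,133,120))):
    im=cv2.resize(r.camera(n)[y:y+h,x:x+w,::-1],None,fx=3,fy=3,interpolation=2)
    for X,c in((p,(0,0,255)),(p+[0,0,13]+u*42,(0,255,0)),(p+[0,0,13]-u*42,(0,255,0)),([470,-234,34],(255,0,255))):
        q=((proj(n,X)[0]-[x,y]+.5)*3-.5); cv2.circle(im,tuple(int(v) for v in q.round()),3,c,-1)
    out.append(im)
cv2.imwrite("pics/g3.png",np.hstack(out))
E
```

```text
(no output)
```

View pics/g3.png

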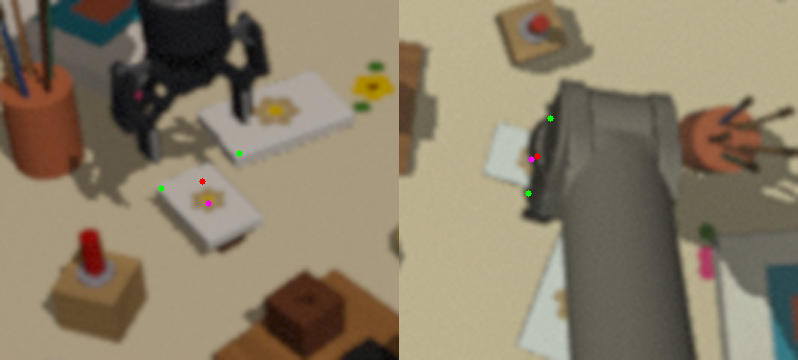

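By the scene picture, the tips stand about 40 mm higher than the reported pose implies, while the top view agrees in xy. Descending is safe because the fingers straddle the plaque. I'll go down and measure again.

Request:
step_arm --rows '[{"translation": [0,-3,15],"rotation": [0,0,0]},{"translation": [0,0,15],"rotation": [0,0,0]},{"translation": [0,0,10],"rotation": [0,0,0]},{"translation": [0,0,5],"rotation": [0,0,0]},{"translation": [0,0,5],"rotation": [0,0,0]},{"translation": [0,0,5],"rotation": [0,0,0]},{"translation": [0,0,0],"rotation": [0,0,0]},{"translation": [0,0,0],"rotation": [0,0,0]}]'

```text
time_s: 4.85
ee_pos: [470.0, -234.4, 7.1]
eef_rot: [0.796, 0.606, 0.0, 0.0]
wrist_force: [0.6, -0.5, 0.2]
width: 85.4
grip_force: 0.0
```

```bash
python3 go.py 470 -234 7 -0.27;  python3 - <<'E'
from h import *
p=r.sense()["ee_pos"]; u=np.array([np.cos(-.27),np.sin(-.27),0]); n="scene"; x,y,w,h=160,90,133,120
im=cv2.resize(r.camera(n)[y:y+h,x:x+w,::-1],None,fx=5,fy=5,interpolation=2)
for X,c in((p,(0,0,255)),(p+[0,0,13]+u*42,(0,255,0)),(p+[0,0,13]-u*42,(0,255,0)),([470,-234,34],(255,0,255))):
    q=((proj(n,X)[0]-[x,y]+.5)*5-.5); cv2.circle(im,tuple(int(v) for v in q.round()),3,c,-1)
cv2.imwrite("pics/g4.png",im)
E
```

```text
t 4.85 pos [ 470.  -234.4    7.1] yaw -0.269 tilt [ 0.0003 -0.0002] F [ 0.6 -0.5  0.2] w 85.4 q [ 0.63  0.53 -0.36  2.04  0.3   0.63 -0.2 ]
shift [ 0.4 -0.1  0.1] turn z 0.001
```

View pics/g4.png

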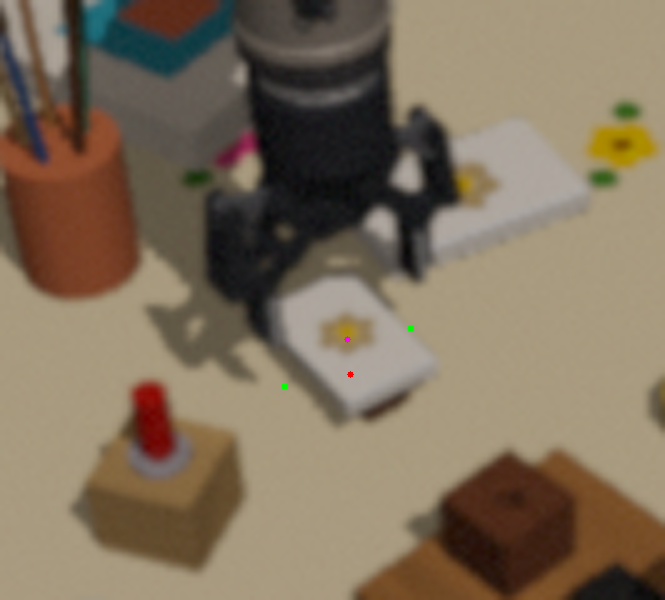

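The tips sit about 51 px (at 5x) straight up from the expected spot. They may be about 40 mm above where the pose says. Closing gently tests this: a stop at 60 mm opening means the plaque is between the pads.

Request:
step_arm --rows '[{"translation": [0,0,0],"rotation": [0,0,0]},{"translation": [0,0,0],"rotation": [0,0,0]},{"translation": [0,0,0],"rotation": [0,0,0]},{"translation": [0,0,0],"rotation": [0,0,0]},{"translation": [0,0,0],"rotation": [0,0,0]}]' --grip 0.4 --newtons 20

```text
time_s: 5.52
ee_pos: [469.8, -234.4, 6.9]
eef_rot: [0.796, 0.606, -0.0, 0.0]
wrist_force: [0.4, 0.6, 0.3]
width: 50.8
grip_force: 0.0
```

```bash
python3 - <<'E'
from h import *
s=r.sense();print(s["time_s"],s["width"],s["grip_force"],s["ee_pos"],s["wrist_force"],s["torque"])
n="scene"; x,y,w,h=160,90,133,120
im=r.camera(n); cv2.imwrite("pics/g5full.png",im[:,:,::-1])
cv2.imwrite("pics/top5.png",r.camera("top")[:,:,::-1])
E
```

```text
5.525 50.82438452797074 0.0 [ 469.76289785 -234.35838177    6.91245091] [0.3556797  0.64107167 0.34214496] [-0.02100616  0.04377208 -0.01638126]
```

```bash
python3 - <<'E'
from h import *
s=cv2.imread("pics/g5full.png");t=cv2.imread("pics/top5.png")
a=cv2.resize(s[120:190,195:265],None,fx=6,fy=6,interpolation=2)
b=cv2.resize(t[200:270,330:392],None,fx=6,fy=6,interpolation=2)
b=np.clip(b.astype(float)*1.5,0,255).astype(np.uint8)
cv2.imwrite("pics/g6.png",np.hstack([a,b]))
E
```

```text
(no output)
```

View pics/g6.png

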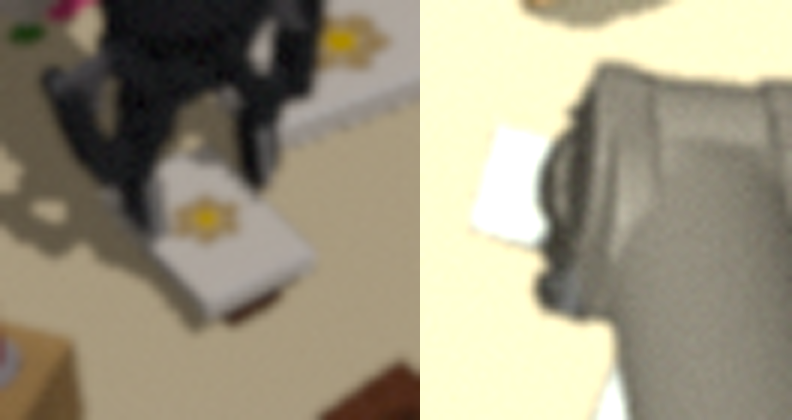

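Nothing was gripped: the fingertips (g6 (145,232) and (260,188)) stand above the plaque's top. That confirms they are about 35 mm higher than the reported z. I'll open and go down in small steps, watching the force.

Request:
step_arm --rows '[{"translation": [0,0,0],"rotation": [0,0,0]},{"translation": [0,0,0],"rotation": [0,0,0]},{"translation": [0,0,0],"rotation": [0,0,0]},{"translation": [0,0,0],"rotation": [0,0,0]},{"translation": [0,0,4],"rotation": [0,0,0]},{"translation": [0,0,4],"rotation": [0,0,0]},{"translation": [0,0,4],"rotation": [0,0,0]},{"translation": [0,0,4],"rotation": [0,0,0]},{"translation": [0,0,0],"rotation": [0,0,0]}]' --grip 0

```text
time_s: 6.75
ee_pos: [469.5, -234.2, -9.5]
eef_rot: [0.796, 0.606, -0.0, -0.0]
wrist_force: [1.3, -0.1, -0.5]
width: 85.5
grip_force: 0.0
```

Request:
step_arm --rows '[{"translation": [0,0,4],"rotation": [0,0,0]},{"translation": [0,0,3],"rotation": [0,0,0]},{"translation": [0,0,3],"rotation": [0,0,0]},{"translation": [0,0,0],"rotation": [0,0,0]}]'

```text
time_s: 7.25
ee_pos: [469.6, -234.3, -19.4]
eef_rot: [0.796, 0.606, -0.0, -0.0]
wrist_force: [0.1, -0.2, -0.2]
width: 85.7
grip_force: 0.0
```

```bash
python3 go.py 470 -234 -30 -0.27; python3 - <<'E'
from h import *
cv2.imwrite("pics/s7.png",r.camera("scene")[:,:,::-1])
E
```

```text
t 7.25 pos [ 469.6 -234.3  -19.4] yaw -0.269 tilt [-0.0004  0.0002] F [ 0.1 -0.2 -0.2] w 85.7 q [ 0.61  0.57 -0.34  2.04  0.33  0.58 -0.22]
shift [ 0.4  0.3 10.6] turn z 0.001
```

Request:
step_arm --rows '[{"translation": [0,0,3],"rotation": [0,0,0]},{"translation": [0,0,3],"rotation": [0,0,0]},{"translation": [0,0,3],"rotation": [0,0,0]},{"translation": [0,0,0],"rotation": [0,0,0]}]'

```text
time_s: 7.8
ee_pos: [469.5, -234.3, -28.4]
eef_rot: [0.796, 0.606, -0.0, -0.0]
wrist_force: [-0.0, 0.2, 0.7]
width: 85.5
grip_force: 0.0
```

Request:
step_arm --rows '[{"translation": [0,0,0],"rotation": [0,0,0]},{"translation": [0,0,0],"rotation": [0,0,0]},{"translation": [0,0,0],"rotation": [0,0,0]},{"translation": [0,0,0],"rotation": [0,0,0]},{"translation": [0,0,0],"rotation": [0,0,0]}]' --grip 0.4 --newtons 20

```text
time_s: 8.43
ee_pos: [469.8, -234.4, -27.9]
eef_rot: [0.796, 0.606, 0.0, 0.0]
wrist_force: [-1.1, 1.3, 2.7]
width: 59.5
grip_force: 22.8
```

```bash
python3 go.py 470 -234 -30 -0.27; python3 - <<'E'
from h import *
s=r.camera("scene");cv2.imwrite("pics/s8.png",s[:,:,::-1])
# fingertips: dark & unlike start picture; lowest points
a=cv2.imread("pics/s7.png").astype(int)
g=np.array(cv2.cvtColor(s,cv2.COLOR_RGB2GRAY))
for y in range(140,178): print(y,"".join("#" if v<60 else "+" if v<95 else "." if v<150 else " " for v in g[y,200:262]))
E
```

```text
t 8.425 pos [ 469.8 -234.4  -27.9] yaw -0.269 tilt [ 0.0001 -0.0001] F [-1.1  1.3  2.7] w 59.5 q [ 0.6   0.58 -0.33  2.05  0.34  0.56 -0.23]
shift [0.4 0.1 2.1] turn z 0.001
140 +++++++++++++#########################+...#######..... ..     
141 ++++##+++++++##########################+.+#######.....        
142 +++####+++++####################################+..           
143 +++####+#####+##################################+..           
144 +++##########++###################++###########+..            
145 ++++########+++#################++++########++....            
146 ++++########++###############+++++++########....              
147 ++++########++#############+++.....+#######+..                
148 .++++#######+++###########+++......+#######..                 
149 .++++#######+++##########+++.......+######+..                 
150 ..+++########+###########+.........++####++.                  
151 ..++++##################+....  ......+##+++..                 
152  ..+++#################+..  .       ..+#+++..                 
153  ..+++################+..  .....      .++++..      
[... 865 characters left out ...]
.                
167     ....... ...++###++++..           ........                 
168      .....   ...+++++++++..        .....++..                  
169        .      ........++++..     .....+++..                   
170                .........+++..  .....++#+...                   
171                      ....+++......++#++...                    
172                        ...++....++##+...                      
173                        ...++.....++....                       
174 ...                     .............                         
175 .......                  .....   ..                           
176 ........                                                      
177 ........
```

The plaque is gripped at 59.5 mm with 23 N. The reported TCP z runs about 39 mm low, so I work by offset: the plaque's underside is reported z + 50. Now I lift and turn.

Request:
step_arm --rows '[{"translation": [0,0,0],"rotation": [0,0,0]},{"translation": [0,0,-10],"rotation": [0,0,0]},{"translation": [0,0,-20],"rotation": [0,0,0]},{"translation": [0,0,-25],"rotation": [0,0,0]},{"translation": [0,0,-25],"rotation": [0,0,-0.085]},{"translation": [0,0,-20],"rotation": [0,0,-0.086]},{"translation": [0,0,0],"rotation": [0,0,0]},{"translation": [0,0,0],"rotation": [0,0,0]}]' --grip 0.5 --newtons 40

```text
time_s: 9.48
ee_pos: [469.2, -234.3, 71.3]
eef_rot: [0.741, 0.671, -0.0, -0.0]
wrist_force: [-0.3, -0.5, -0.8]
width: 59.4
grip_force: 43.6
```

```bash
python3 go.py 538.5 38 72 -0.098
```

```text
t 9.475 pos [ 469.2 -234.3   71.3] yaw -0.1 tilt [-0.0008  0.0003] F [-0.3 -0.5 -0.8] w 59.4 q [ 0.71  0.43 -0.45  2.    0.26  0.77  0.  ]
shift [277.8  41.8  -0.6] turn z -0.002
```

Request:
step_arm --rows '[{"translation": [15,2,0],"rotation": [0,0,0]},{"translation": [31,5,0],"rotation": [0,0,0]},{"translation": [31,5,0],"rotation": [0,0,0]},{"translation": [31,5,0],"rotation": [0,0,0]},{"translation": [31,5,0],"rotation": [0,0,0]},{"translation": [31,5,0],"rotation": [0,0,0]},{"translation": [31,5,0],"rotation": [0,0,0]},{"translation": [31,5,0],"rotation": [0,0,0]},{"translation": [31,3,0],"rotation": [0,0,0]},{"translation": [15,2,0],"rotation": [0,0,0]},{"translation": [0,0,0],"rotation": [0,0,0]},{"translation": [0,0,0],"rotation": [0,0,0]},{"translation": [0,0,0],"rotation": [0,0,0]}]'

```text
time_s: 11.1
ee_pos: [538.5, 36.6, 71.7]
eef_rot: [0.742, 0.671, -0.0, 0.0]
wrist_force: [-0.4, -0.9, -0.6]
width: 59.4
grip_force: 43.6
```

```bash
cat > pl.py <<'E'
# plaque top centre from the yellow flower + white in scene, at height z; offset in press axes
import sys
from h import *
z=float(sys.argv[1]); im=r.camera("scene"); cv2.imwrite("pics/last.png",im[:,:,::-1])
O=np.array([538.5,38]); a=-.098; ex=np.array([np.cos(a),np.sin(a)]); ey=np.array([-ex[1],ex[0]])
hsv=cv2.cvtColor(im,cv2.COLOR_RGB2HSV)
u,v=proj("scene",[*O,z])[0]; x0,y0=int(u)-40,int(v)-40
h=hsv[y0:y0+80,x0:x0+80]
for nm,m in(("yellow",(h[...,0]>15)&(h[...,0]<30)&(h[...,1]>130)&(h[...,2]>110)),("white",(h[...,1]<45)&(h[...,2]>150))):
    for c in blobs(m,6):
        R=cv2.minAreaRect(c); 
        for q in ([R[0]] if nm=="yellow" else [R[0],*cv2.boxPoints(R)]):
            d=plane("scene",[(q[0]+x0,q[1]+y0)],z)[0,:2]-O; print(nm,cv2.contourArea(c),"px",np.round(q,1)+[x0,y0],"press xy",(d@ex).round(1),(d@ey).round(1))
E
python3 go.py 538.5 38 72 -0.098; python3 pl.py 134
```

```text
t 11.1 pos [538.5  36.6  71.7] yaw -0.1 tilt [-0.0004 -0.0008] F [-0.4 -0.9 -0.6] w 59.4 q [ 0.21  0.46 -0.5   1.96  0.3   0.79 -0.56]
shift [ 1.4 -0.2 -0.3] turn z -0.002
yellow 16.0 px [289.5 188. ] press xy -2.1 -5.5
yellow 77.0 px [311.7 173.8] press xy -74.3 -0.4
white 265.5 px [295.6 192.7] press xy -0.9 15.2
white 265.5 px [280.79999924 195.        ] press xy 28.3 -4.2
white 265.5 px [293.20000076 178.        ] press xy -32.6 -22.4
white 265.5 px [310.40000153 190.5       ] press xy -30.4 34.7
white 265.5 px [298.  207.5] press xy 28.9 50.5
```

Request:
step_arm --rows '[{"translation": [1.5,0,10],"rotation": [0,0,0]},{"translation": [0,0,15],"rotation": [0,0,0]},{"translation": [0,0,15],"rotation": [0,0,0]},{"translation": [0,0,15],"rotation": [0,0,0]},{"translation": [0,0,10],"rotation": [0,0,0]},{"translation": [0,0,5],"rotation": [0,0,0]},{"translation": [0,0,0],"rotation": [0,0,0]},{"translation": [0,0,0],"rotation": [0,0,0]}]'

```text
time_s: 12.15
ee_pos: [539.3, 39.8, 2.3]
eef_rot: [0.741, 0.672, 0.0, 0.0]
wrist_force: [0.8, -0.5, -1.0]
width: 59.2
grip_force: 43.6
```

```bash
python3 go.py 538.5 38 -4 -0.098; python3 pl.py 63; python3 - <<'E'
from h import *
a=cv2.imread("pics/last.png")[150:250,240:350]
cv2.imwrite("pics/p1.png",cv2.resize(a,None,fx=6,fy=6,interpolation=2))
E
```

```text
t 12.15 pos [539.3  39.8   2.3] yaw -0.098 tilt [0.0009 0.0001] F [ 0.8 -0.5 -1. ] w 59.2 q [ 0.16  0.57 -0.44  2.    0.39  0.66 -0.63]
shift [-1.9 -0.7  6.3] turn z 0.0
yellow 14.0 px [290. 209.] press xy -1.9 -2.1
yellow 17.0 px [313.5 171.5] press xy -142.0 -49.6
white 21.0 px [290.  216.5] press xy 15.7 14.7
white 21.0 px [286. 214.] press xy 16.7 2.3
white 21.0 px [294. 214.] press xy 3.1 16.1
white 21.0 px [294. 219.] press xy 14.7 27.1
white 21.0 px [286. 219.] press xy 28.2 13.3
```

View pics/p1.png

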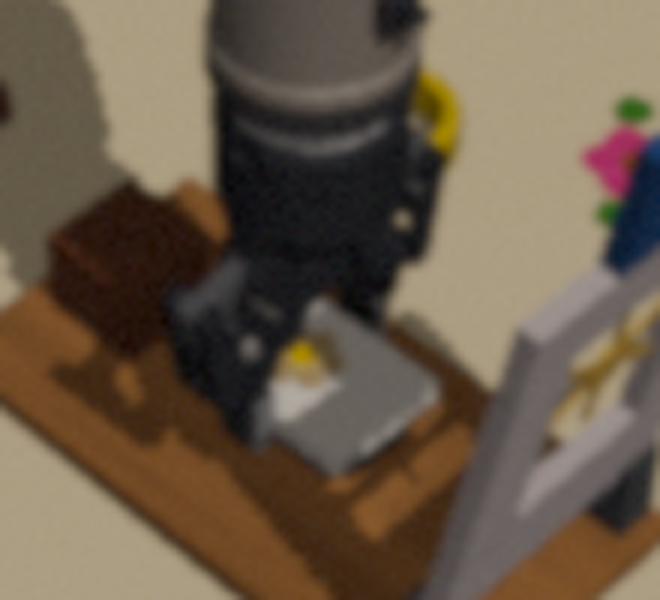

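The plaque hangs level over the platen, with its flower at p1 (305,358) and near-end corners at (335,462) and (438,382). I'll check those corners.

```bash
python3 - <<'E'
from h import *
O=np.array([538.5,38]); a=-.098; ex=np.array([np.cos(a),np.sin(a)]); ey=np.array([-ex[1],ex[0]])
for q in((305,358),(335,462),(438,382),(320,300)):
    d=plane("scene",[((np.array(q)+.5)/6-.5+[240,150])],64)[0,:2]-O; print(q,(d@ex).round(1),(d@ey).round(1))
E
```

```text
(305, 358) -1.4 -0.2
(335, 462) 30.2 46.3
(438, 382) -29.7 47.3
(320, 300) -29.2 -18.0
```

Centred to about 1 mm. I lower and release.

Request:
step_arm --rows '[{"translation": [0,0,3],"rotation": [0,0,0]},{"translation": [0,0,2],"rotation": [0,0,0]},{"translation": [0,0,1],"rotation": [0,0,0]},{"translation": [0,0,0],"rotation": [0,0,0]},{"translation": [0,0,0],"rotation": [0,0,0]}]'

```text
time_s: 12.82
ee_pos: [538.9, 39.7, -3.9]
eef_rot: [0.741, 0.672, -0.0, 0.0]
wrist_force: [-0.7, 0.2, 3.2]
width: 59.0
grip_force: 44.0
```

```bash
python3 go.py 538.5 38 -4 -0.098
```

```text
t 12.825 pos [538.9  39.7  -3.9] yaw -0.098 tilt [-0.     -0.0002] F [-0.7  0.2  3.2] w 59.0 q [ 0.16  0.58 -0.44  2.    0.39  0.65 -0.64]
shift [-1.7 -0.2  0.1] turn z 0.0
```

Touching with about 3.8 N. I release, then go straight up.

Request:
step_arm --rows '[{"translation": [0,0,0],"rotation": [0,0,0]},{"translation": [0,0,0],"rotation": [0,0,0]},{"translation": [0,0,0],"rotation": [0,0,0]},{"translation": [0,0,0],"rotation": [0,0,0]},{"translation": [0,0,-10],"rotation": [0,0,0]},{"translation": [0,0,-25],"rotation": [0,0,0]},{"translation": [0,0,-40],"rotation": [0,0,0]},{"translation": [0,0,-40],"rotation": [0,0,0]},{"translation": [0,0,-35],"rotation": [0,0,0]},{"translation": [0,0,0],"rotation": [0,0,0]}]' --grip 0 --newtons 40

```text
time_s: 14.08
ee_pos: [541.1, 40.2, 149.5]
eef_rot: [0.741, 0.672, 0.002, 0.002]
wrist_force: [0.4, -0.8, -0.6]
width: 85.4
grip_force: 0.0
```

```bash
python3 go.py 538.5 38 150 -0.098; python3 - <<'E'
from h import *
O=np.array([538.5,38]); a=-.098; ex=np.array([np.cos(a),np.sin(a)]); ey=np.array([-ex[1],ex[0]])
im=r.camera("scene"); cv2.imwrite("pics/s9.png",im[:,:,::-1])
u,v=proj("scene",[*O,58])[0].astype(int)
hsv=cv2.cvtColor(im,cv2.COLOR_RGB2HSV); m=np.zeros(im.shape[:2],bool); m[v-24:v+24,u-30:u+30]=True
# plaque: unsaturated vs brown wood; flower saturated -> hull
w=m&(hsv[...,1]<70)&(hsv[...,2]>70)
for c in blobs(w,80):
    R=cv2.minAreaRect(c); ap=cv2.approxPolyDP(cv2.convexHull(c),4,True).reshape(-1,2)
    X=plane("scene",ap,58)[:,:2]-O
    print(cv2.contourArea(c),[(int(p[0]),int(p[1]),round(float(x@ex),1),round(float(x@ey),1)) for p,x in zip(ap,X)])
f=m&(hsv[...,0]>15)&(hsv[...,0]<30)&(hsv[...,1]>130)&(hsv[...,2]>100)
for c in blobs(f,4):
    d=plane("scene",[cv2.minAreaRect(c)[0]],58)[0,:2]-O; print("fl",cv2.minAreaRect(c)[0],(d@ex).round(1),(d@ey).round(1))
# blue lug
b=(hsv[...,0]>100)&(hsv[...,0]<125)&(hsv[...,1]>120); b[:, :320]=False; b[:,400:]=False;b[:140]=False;b[240:]=False
for c in blobs(b,20): print("blue scene",cv2.boxPoints(cv2.minAreaRect(c)).round(1).tolist())
im=cv2.imread("pics/top0.png")[:,:,::-1].copy();hsv=cv2.cvtColor(im,cv2.COLOR_RGB2HSV)
b=(hsv[...,0]>100)&(hsv[...,0]<125)&(hsv[...,1]>120);b[:, :190]=False;b[:,240:]=False
for c in blobs(b,20): print("blue top",cv2.boxPoints(cv2.minAreaRect(c)).round(1).tolist())
# predicted lug end centre pixels by lid angle
for th in(1.5,1.6,1.7):
    d=255;P=O+ey*(120-d*np.cos(th)); print(th,proj("scene",[*P,58+d*np.sin(th)]),proj("top",[*P,58+d*np.sin(th)]))
E
```

```text
t 14.075 pos [541.1  40.2 149.5] yaw -0.098 tilt [0.0064 0.0003] F [ 0.4 -0.8 -0.6] w 85.4 q [ 0.25  0.36 -0.54  1.9   0.23  0.94 -0.5 ]
shift [-2.4 -2.4 -0.5] turn z -0.0
803.0 [(284, 195, -29.0, -48.8), (312, 214, -31.1, 44.6), (296, 229, 30.9, 49.1), (268, 209, 32.9, -43.8)]
400.5 [(319, 211, -50.5, 50.3), (285, 187, -51.2, -66.8), (319, 187, -112.8, -4.3)]
fl (290.0, 210.0) -2.8 -2.8
blue scene [[339.3999938964844, 192.1999969482422], [355.6000061035156, 159.8000030517578], [366.0, 165.0], [349.79998779296875, 197.39999389648438]]
1.5 [[330.18196877 152.15179961]] [[233.79547602 197.37054236]]
1.6 [[340.33714305 158.11842692]] [[224.50355044 196.17693293]]
1.7 [[350.58814745 165.22456769]] [[215.35794397 195.08751082]]
```

The plaque lies centred (about +1, 0 mm) and is let go. For the lid, I'll grip the lug by its 50 mm side edges and lead it down under control. First I estimate the lid angle from the lug centroid and get the approach numbers.

```bash
cat > lid.py <<'E'
from h import *
O=np.array([538.5,38]); a=-.098; ex=np.array([np.cos(a),np.sin(a)]); ey=np.array([-ex[1],ex[0]])
def P(rad,zf,th,x=0):
    q=O+ex*x+ey*(120-rad*np.cos(th)+zf*np.sin(th)); return np.array([*q,58+rad*np.sin(th)+zf*np.cos(th)])
def tool(rad,th): # reported TCP for gripping the lug at rad
    p=P(rad,5,th); p[2]-=61; return p.round(1)
E
python3 - <<'E'
from lid import *
for n,f in(("scene","s9"),("top","top0")):
    hsv=cv2.cvtColor(cv2.imread(f"pics/{f}.png"),cv2.COLOR_BGR2HSV)
    b=(hsv[...,0]>100)&(hsv[...,0]<125)&(hsv[...,1]>110)&(hsv[...,2]>40)
    k=np.zeros_like(b); k[(slice(140,240),slice(320,400)) if n=="scene" else (slice(170,230),slice(195,232))]=True
    for c in blobs(b&k,8):
        M=cv2.moments(c); print(n,cv2.contourArea(c),M["m10"]/M["m00"],M["m01"]/M["m00"])
    for th in(1.65,1.7,1.75,1.8): print(th,proj(n,P(225,0,th)),proj(n,P(225,10,th)))
for th in(1.7,1.75): print(tool(238,th))
E
python3 go.py 538.5 38 285 -0.098
```

```text
scene 263.5 352.66097406704614 178.59076533839342
1.65 [[342.9078712  172.27730196]] [[346.83332353 175.05484108]]
1.7 [[347.30005113 175.50035154]] [[351.21272199 178.475841  ]]
1.75 [[351.67087722 178.94145058]] [[355.5547039 182.1053718]]
1.8 [[356.00227301 182.58944652]] [[359.84101067 185.93098772]]
top 17.0 210.85294117647058 194.2941176470588
1.65 [[222.11998462 196.88279181]] [[218.61492944 196.46468949]]
1.7 [[218.19985157 196.42432653]] [[214.74322609 196.02822597]]
1.75 [[214.34005385 195.99127237]] [[210.94471042 195.61858083]]
1.8 [[210.55491376 195.5851643 ]] [[207.23329863 195.23716071]]
[553.7 192.9 232.4]
[554.9 204.5 230.3]
t 14.125 pos [539.8  39.8 147.6] yaw -0.098 tilt [ 0.0032 -0.0001] F [-0.   0.3 -1.1] w 85.5 q [ 0.25  0.36 -0.54  1.9   0.23  0.94 -0.5 ]
shift [  -1.9   -0.7 -137.4] turn z -0.0
```

Request:
step_arm --rows '[{"translation": [0,0,-25],"rotation": [0,0,0]},{"translation": [0,0,-40],"rotation": [0,0,0]},{"translation": [0,0,-40],"rotation": [0,0,0]},{"translation": [0,0,-33],"rotation": [0,0,0]},{"translation": [20,0,0],"rotation": [0,0,0]},{"translation": [36,0,0],"rotation": [0,0,0]},{"translation": [36,0,0],"rotation": [0,0,0]},{"translation": [36,0,0],"rotation": [0,0,0]},{"translation": [36,0,0],"rotation": [0,0,0]},{"translation": [0,0,0],"rotation": [0,0,0]},{"translation": [0,0,0],"rotation": [0,0,0]},{"translation": [0,0,0],"rotation": [0,0,0]}]'

```text
time_s: 15.62
ee_pos: [555.1, 201.2, 283.4]
eef_rot: [0.742, 0.671, -0.001, 0.0]
wrist_force: [0.9, -0.1, 0.5]
width: 85.2
grip_force: 0.0
```

```bash
python3 go.py 554.9 204.5 231 -0.098
```

```text
t 15.625 pos [555.1 201.2 283.4] yaw -0.1 tilt [-0.0006 -0.0011] F [ 0.9 -0.1  0.5] w 85.2 q [ 0.04  0.33 -0.63  1.62  0.21  1.25 -0.73]
shift [ 3.3 -0.5 52.4] turn z -0.002
```

Request:
step_arm --rows '[{"translation": [3,-0.5,10],"rotation": [0,0,0]},{"translation": [0,0,10],"rotation": [0,0,0]},{"translation": [0,0,10],"rotation": [0,0,0]},{"translation": [0,0,10],"rotation": [0,0,0]},{"translation": [0,0,10],"rotation": [0,0,0]},{"translation": [0,0,0],"rotation": [0,0,0]}]'

```text
time_s: 16.38
ee_pos: [554.3, 205.6, 232.8]
eef_rot: [0.741, 0.672, -0.001, -0.0]
wrist_force: [-0.5, -0.6, -0.4]
width: 85.3
grip_force: 0.0
```

Request:
step_arm --rows '[{"translation": [0,0,0],"rotation": [0,0,0]},{"translation": [0,0,0],"rotation": [0,0,0]},{"translation": [0,0,0],"rotation": [0,0,0]},{"translation": [0,0,0],"rotation": [0,0,0]},{"translation": [0,0,0],"rotation": [0,0,0]},{"translation": [0,0,0],"rotation": [0,0,0]}]' --grip 0.55 --newtons 25

```text
time_s: 17.12
ee_pos: [555.1, 206.2, 234.5]
eef_rot: [0.741, 0.672, 0.0, 0.0]
wrist_force: [-1.2, 0.3, 6.0]
width: 50.0
grip_force: 27.7
```

```bash
python3 go.py 554.9 204.5 231 -0.098; python3 - <<'E'
from lid import *
for th in np.arange(1.75,0.05,-.1): print(round(th,2),tool(238,th))
E
```

```text
t 17.125 pos [555.1 206.2 234.5] yaw -0.098 tilt [0.0009 0.0004] F [-1.2  0.3  6. ] w 50.0 q [ 0.02  0.37 -0.62  1.68  0.24  1.16 -0.76]
shift [-1.7 -0.   3.5] turn z 0.0
1.75 [554.9 204.5 230.3]
1.65 [552.6 181.1 233.9]
1.55 [550.2 157.5 235.1]
1.45 [547.9 133.8 233.9]
1.35 [545.6 110.4 230.3]
1.25 [543.4  87.5 224.4]
1.15 [541.2  65.2 216.3]
1.05 [539.1  43.9 205.9]
0.95 [537.1  23.7 193.5]
0.85 [535.2   4.8 179.1]
0.75 [533.5 -12.5 162.9]
0.65 [532.  -28.1 145. ]
0.55 [530.6 -41.9 125.7]
0.45 [529.5 -53.7 105. ]
0.35 [528.5 -63.4  83.3]
0.25 [527.8 -70.8  60.7]
0.15 [527.3 -76.   37.5]
```

The lug is gripped at 50.0 mm. I lead it along the arc, starting slowly and checking partway.

Request:
step_arm --rows '[{"translation": [-12,0,-2],"rotation": [0,0,0]},{"translation": [-12,0,-1.5],"rotation": [0,0,0]},{"translation": [-12,0,-1],"rotation": [0,0,0]},{"translation": [-12,0,-0.5],"rotation": [0,0,0]},{"translation": [-24,0,1],"rotation": [0,0,0]},{"translation": [-24,0,4],"rotation": [0,0,0]},{"translation": [0,0,0],"rotation": [0,0,0]}]'

```text
time_s: 18.0
ee_pos: [544.5, 106.5, 233.1]
eef_rot: [0.742, 0.67, -0.002, 0.0]
wrist_force: [-0.7, -2.1, 2.2]
width: 49.8
grip_force: 28.2
```

```bash
python3 go.py 545.6 110.4 234.5 -0.098
```

```text
t 18.0 pos [544.5 106.5 233.1] yaw -0.102 tilt [-0.0025 -0.0036] F [-0.7 -2.1  2.2] w 49.8 q [ 0.18  0.31 -0.6   1.77  0.19  1.13 -0.58]
shift [ 4.   0.7 -1.4] turn z -0.004
```

Request:
step_arm --rows '[{"translation": [-21,0,5],"rotation": [0,0,0]},{"translation": [-22.5,0,8.5],"rotation": [0,0,0]},{"translation": [-22,0,10.5],"rotation": [0,0,0]},{"translation": [-20.5,0,12.5],"rotation": [0,0,0]},{"translation": [-19,0,14.5],"rotation": [0,0,0]},{"translation": [-18,0,16.5],"rotation": [0,0,0]},{"translation": [0,0,0],"rotation": [0,0,0]}]'

```text
time_s: 18.88
ee_pos: [531.8, -13.7, 164.2]
eef_rot: [0.742, 0.671, -0.002, -0.001]
wrist_force: [-3.6, -1.0, -1.8]
width: 49.4
grip_force: 28.6
```

```bash
python3 go.py 533 -16 166 -0.098; python3 - <<'E'
from lid import *
for th in np.arange(0.85,0.02,-.1): print(round(th,2),tool(242,th))
E
```

```text
t 18.875 pos [531.8 -13.7 164.2] yaw -0.1 tilt [-0.004  -0.0006] F [-3.6 -1.  -1.8] w 49.4 q [ 0.36  0.33 -0.55  1.9   0.21  0.97 -0.38]
shift [-2.1  1.4 -1.8] turn z -0.002
0.85 [535.    2.2 182.1]
0.75 [533.2 -15.4 165.6]
0.65 [531.7 -31.3 147.4]
0.55 [530.3 -45.3 127.8]
0.45 [529.1 -57.3 106.8]
0.35 [528.2 -67.1  84.7]
0.25 [527.4 -74.7  61.7]
0.15 [526.9 -80.   38.1]
0.05 [526.6 -82.9  14.1]
```

Request:
step_arm --rows '[{"translation": [-17.5,0.5,17],"rotation": [0,0,0]},{"translation": [-14,0,19.5],"rotation": [0,0,0]},{"translation": [-12,0,21],"rotation": [0,0,0]},{"translation": [-10,0,22],"rotation": [0,0,0]},{"translation": [-7.5,0,23],"rotation": [0,0,0]},{"translation": [-5,0,20],"rotation": [0,0,0]},{"translation": [0,0,0],"rotation": [0,0,0]}]'

```text
time_s: 19.75
ee_pos: [525.0, -77.1, 42.3]
eef_rot: [0.741, 0.672, -0.002, -0.002]
wrist_force: [-6.5, 1.9, -3.1]
width: 49.5
grip_force: 26.6
```

```bash
python3 go.py 526.9 -80 38 -0.098
```

```text
t 19.75 pos [525.  -77.1  42.3] yaw -0.097 tilt [-0.0054  0.0006] F [-6.5  1.9 -3.1] w 49.5 q [ 0.4   0.49 -0.46  2.    0.32  0.73 -0.36]
shift [-2.7  2.1  4.3] turn z 0.001
```

Request:
step_arm --rows '[{"translation": [-1,-1,5],"rotation": [0,0,0]},{"translation": [-1,0,5],"rotation": [0,0,0]},{"translation": [0,0,5],"rotation": [0,0,0]},{"translation": [0,0,5],"rotation": [0,0,0]},{"translation": [0,0,0],"rotation": [0,0,0]}]'

```text
time_s: 20.38
ee_pos: [524.9, -79.8, 24.0]
eef_rot: [0.741, 0.672, -0.001, -0.001]
wrist_force: [-6.2, -0.7, -2.0]
width: 49.7
grip_force: 26.7
```

```bash
python3 go.py 526.9 -80 20 -0.098
```

```text
t 20.375 pos [524.9 -79.8  24. ] yaw -0.098 tilt [-0.0028 -0.001 ] F [-6.2 -0.7 -2. ] w 49.7 q [ 0.39  0.52 -0.45  2.01  0.35  0.69 -0.38]
shift [0. 2. 4.] turn z 0.0
```

Now I release the lug, retreat upward, and measure the lid and the pin.

Request:
step_arm --rows '[{"translation": [0,0,0],"rotation": [0,0,0]},{"translation": [0,0,0],"rotation": [0,0,0]},{"translation": [0,0,0],"rotation": [0,0,0]},{"translation": [0,0,0],"rotation": [0,0,0]},{"translation": [0,0,-10],"rotation": [0,0,0]},{"translation": [0,0,-25],"rotation": [0,0,0]},{"translation": [0,0,-40],"rotation": [0,0,0]},{"translation": [0,0,-45],"rotation": [0,0,0]},{"translation": [0,0,0],"rotation": [0,0,0]}]' --grip 0 --newtons 40

```text
time_s: 21.5
ee_pos: [529.1, -79.6, 148.1]
eef_rot: [0.741, 0.672, 0.002, 0.003]
wrist_force: [0.0, -0.6, 0.3]
width: 85.4
grip_force: 0.0
```

```bash
cat > red.py <<'E'
from lid import *
def red(n,im,ctr,h=30):
    hsv=cv2.cvtColor(np.ascontiguousarray(im),cv2.COLOR_RGB2HSV)
    m=((hsv[...,0]<8)|(hsv[...,0]>172))&(hsv[...,1]>130)&(hsv[...,2]>60)
    k=np.zeros_like(m); u,v=map(int,ctr); k[max(v-h,0):v+h,max(u-h,0):u+h]=True
    return max(blobs(m&k,5),key=cv2.contourArea,default=None)
E
python3 - <<'E'
from red import *
im=r.camera("scene");cv2.imwrite("pics/s10.png",im[:,:,::-1])
c=red("scene",im,(190,174)); M=cv2.moments(c); q=(M["m10"]/M["m00"],M["m01"]/M["m00"]); print("head mid",q,plane("scene",[q],77))
for x in([613.5,-231.8,97],[613.5,-231.8,55]): print(proj("scene",x))
print(cv2.boundingRect(c))
hsv=cv2.cvtColor(im,cv2.COLOR_RGB2HSV); b=(hsv[...,0]>100)&(hsv[...,0]<125)&(hsv[...,1]>110)&(hsv[...,2]>40); b[:,:235]=0;b[:,300:]=0;b[:160]=0;b[230:]=0
for c in blobs(b,8):
    M=cv2.moments(c); print("lug",cv2.contourArea(c),M["m10"]/M["m00"],M["m01"]/M["m00"])
for th in(0,.05,.1): print(th,proj("scene",P(225,10,th)))
E
python3 go.py 613.5 -231.8 150 -0.098
```

```text
head mid (190.12951167728238, 173.57537154989384) [[ 612.08991619 -233.95034274   77.        ]]
[[189.20411505 168.59187004]]
[[191.49600441 180.27552372]]
(186, 166, 9, 16)
lug 278.0 259.9094724220623 184.50479616306953
0 [[260.28254052 186.96639626]]
0.05 [[260.36235535 184.00551635]]
0.1 [[260.59892325 181.12585432]]
t 21.55 pos [527.4 -79.8 145.9] yaw -0.098 tilt [ 0.0039 -0.0009] F [-1.3 -1.  -1.5] w 85.5 q [ 0.46  0.35 -0.52  1.92  0.22  0.92 -0.26]
shift [-142.9  100.6   -3.6] turn z -0.0
```

The lid now rests at about 0.04 rad. Next I go to the pin at about (613, -233).

Request:
step_arm --rows '[{"translation": [-14,10,0],"rotation": [0,0,0]},{"translation": [-29,20,0],"rotation": [0,0,0]},{"translation": [-29,20,0],"rotation": [0,0,0]},{"translation": [-29,20,0],"rotation": [0,0,0]},{"translation": [-29,20,15],"rotation": [0,0,0]},{"translation": [-14,10,20],"rotation": [0,0,0]},{"translation": [0,0,20],"rotation": [0,0,0]},{"translation": [0,0,0],"rotation": [0,0,0]},{"translation": [0,0,0],"rotation": [0,0,0]}]'

```text
time_s: 22.68
ee_pos: [611.6, -231.6, 89.1]
eef_rot: [0.74, 0.672, 0.0, -0.0]
wrist_force: [-0.1, 0.2, 0.5]
width: 85.2
grip_force: 0.0
```

```bash
python3 go.py 613 -233 20 -0.098
```

```text
t 22.675 pos [ 611.6 -231.6   89.1] yaw -0.097 tilt [-0.      0.0004] F [-0.1  0.2  0.5] w 85.2 q [ 0.57  0.59 -0.43  1.68  0.29  0.94 -0.06]
shift [-1.2  1.5 69.1] turn z 0.001
```

Request:
step_arm --rows '[{"translation": [-1,1.5,15],"rotation": [0,0,0]},{"translation": [0,0,20],"rotation": [0,0,0]},{"translation": [0,0,15],"rotation": [0,0,0]},{"translation": [0,0,10],"rotation": [0,0,0]},{"translation": [0,0,5],"rotation": [0,0,0]},{"translation": [0,0,4],"rotation": [0,0,0]},{"translation": [0,0,0],"rotation": [0,0,0]}]'

```text
time_s: 23.55
ee_pos: [613.1, -233.8, 20.0]
eef_rot: [0.741, 0.672, 0.0, 0.0]
wrist_force: [-0.9, -0.9, -0.4]
width: 85.4
grip_force: 0.0
```

Request:
step_arm --rows '[{"translation": [0,0,0],"rotation": [0,0,0]},{"translation": [0,0,0],"rotation": [0,0,0]},{"translation": [0,0,0],"rotation": [0,0,0]},{"translation": [0,0,0],"rotation": [0,0,0]},{"translation": [0,0,0],"rotation": [0,0,0]},{"translation": [0,0,0],"rotation": [0,0,0]},{"translation": [0,0,0],"rotation": [0,0,0]},{"translation": [0,0,0],"rotation": [0,0,0]}]' --grip 1 --newtons 60

```text
time_s: 24.55
ee_pos: [613.8, -234.1, 21.1]
eef_rot: [0.741, 0.672, 0.0, 0.001]
wrist_force: [-0.8, 0.2, 5.8]
width: 18.4
grip_force: 59.4
```

```bash
python3 go.py 613 -233 20 -0.098;python3 - <<'E'
from red import *
im=r.camera("scene");cv2.imwrite("pics/s11.png",im[:,:,::-1])
c=red("scene",im,(190,174));
if c is not None: print(cv2.boundingRect(c))
E
```

```text
t 24.55 pos [ 613.8 -234.1   21.1] yaw -0.098 tilt [ 0.0016 -0.0007] F [-0.8  0.2  5.8] w 18.4 q [ 0.55  0.68 -0.4   1.71  0.34  0.83 -0.1 ]
shift [ 1.  -0.9  1.1] turn z -0.0
(187, 165, 8, 17)
```

Request:
step_arm --rows '[{"translation": [0,0,-5],"rotation": [0,0,0]},{"translation": [0,0,-10],"rotation": [0,0,0]},{"translation": [0,0,-15],"rotation": [0,0,0]},{"translation": [0,0,-20],"rotation": [0,0,0]},{"translation": [0,0,-25],"rotation": [0,0,0]},{"translation": [0,0,-25],"rotation": [0,0,0]},{"translation": [0,0,0],"rotation": [0,0,0]},{"translation": [0,0,0],"rotation": [0,0,0]},{"translation": [0,0,0],"rotation": [0,0,0]}]'

```text
time_s: 25.72
ee_pos: [612.2, -233.7, 118.9]
eef_rot: [0.741, 0.672, -0.0, -0.001]
wrist_force: [-0.3, 0.3, -0.9]
width: 18.4
grip_force: 58.8
```

```bash
python3 go.py 526 -66 121 -0.098;python3 - <<'E'
from red import *
im=r.camera("scene");cv2.imwrite("pics/s12.png",im[:,:,::-1])
p=r.sense()["ee_pos"]
for dz in(57+25,40,35,-5,-15): print(dz,proj("scene",p+[0,0,dz]).round(1))
u,v=proj("scene",p+[0,0,20])[0].astype(int); g=cv2.cvtColor(im,cv2.COLOR_RGB2GRAY); print(u-22,v-22)
for y in range(v-22,v+24): print(y,"".join("#" if a<60 else "+" if a<95 else "." if a<140 else " " for a in g[y,u-22:u+22]))
c=red("scene",im,(u,v-10)); print(None if c is None else cv2.boundingRect(c))
E
```

```text
t 25.725 pos [ 612.2 -233.7  118.9] yaw -0.098 tilt [-0.0018  0.0006] F [-0.3  0.3 -0.9] w 18.4 q [ 0.58  0.56 -0.44  1.65  0.27  0.99 -0.05]
shift [ 158.5 -102.2   -1.9] turn z 0.0
82 [[182.9 136.3]]
40 [[185.5 149.7]]
35 [[185.8 151.2]]
-5 [[188.1 163.2]]
-15 [[188.7 166.1]]
164 133
133 ##+###########################+..           
134 #############################+.             
135 #############################+.             
136 #############################.              
137 #############################.              
138 ############################+.              
139 ##########################+++.              
140 ##########################+++..             
141 ##########################++++.             
142 ##########################++++.             
143 +##########################+++.             
144 +################+++#######+++.             
145 +################+++#######+++.             
146 ++###############+++#######++..             
147 +++##############+++#######+..              
148 +++++############++++#######+.              
149 ++++++++#########++++#####
[... 757 characters left out ...]
 ++++..++++++++++...    .....                
166 +++++++++++++++++..     ...                 
167 +++++++++++++++++..                         
168 +++++++++++++++++..                         
169 +++++++++++++++++..                         
170 ...+++++++++++++++.                         
171 ...+++++++++++++++.    .                    
172 . ...++++++++++++..  .......                
173    ...+++++++++++..  ............           
174     .....++++++++.. .................       
175        ........++........................   
176              ...++......................... 
177               ...+..........................
178                .............................
(182, 135, 8, 18)
```

The pin is held straight, with its tip at the predicted pixel (189,166). I locate the lug hole in the saved picture before moving over it.

```bash
python3 - <<'E'
from lid import *
im=cv2.imread("pics/s12.png"); hsv=cv2.cvtColor(im,cv2.COLOR_BGR2HSV)
print(proj("scene",P(225,10,.04)))
for y in range(173,197): print(y," ".join(f"{v:3d}" for v in im[y,245:275,0]))
b=(hsv[...,0]>100)&(hsv[...,0]<125)&(hsv[...,1]>110)&(hsv[...,2]>40); b[:,:235]=0;b[:,300:]=0;b[:160]=0;b[230:]=0
for c in blobs(b,8): M=cv2.moments(c);print(M["m10"]/M["m00"],M["m01"]/M["m00"],cv2.contourArea(c),cv2.boxPoints(cv2.minAreaRect(c)).round(1).tolist())
E
```

```text
[[260.33395541 184.59143342]]
173 126 124 125 124 124 124 125 124 124 124 123 123 124 118 115 113 115 121 124 124 123 124 124 124 123 124 122 124 124 125
174 125 123 125 124 125 125 124 123 125 124 123 121 116 110 104 100 105 112 119 123 124 124 125 123 125 125 124 124 124 123
175 126 124 124 124 124 124 124 123 123 122 120 112 104  99  96  96  97 105 113 119 122 124 125 125 125 123 124 123 125 124
176 124 124 124 124 124 125 126 123 121 116 110 103  97  96  95  94  95  98 101 108 114 119 123 124 124 124 125 124 125 125
177 125 124 124 123 124 124 121 118 112 104 100  95  95  93  94  93  94  94  96 101 104 113 122 123 124 123 123 124 124 125
178 126 125 123 124 123 120 116 110 103  96  94  94  94  94  94  93  94  93  95  97  99 104 112 117 121 121 118 120 123 125
179 124 124 123 123 120 111 105 100  95  96  93  93  93  95  94  92  92  94  96  95  95  97 103 108 111 107 101 104 115 121
180 125 123 121 116 111 103  97  94  93  95  94  92  91  93  92  94  94  93  95  93  96  95  95  97  95  85  73  79  94 108
181 122 120 114 104 101  96  93  94  94  95  95  95  95  94  96  97  97  96  9
[... 1311 characters left out ...]
18   4  16  19  28  38  47  61  75  84  88  93  95  98  98 104 114 122 127 132 133 135 134 136 134
193  67  64  55  33  17   4  14  19  18  19  27  35  46  56  71  79  90  96 102 110 117 124 130 134 135 134 136 137 136 135
194  68  64  52  35  19  12  14  11  11  14  21  25  36  42  54  67  85 100 112 123 128 130 134 134 135 135 136 136 136 136
195  65  61  47  31  15  12   6  12  11  12  12  17  19  35  44  61  86 108 124 130 135 133 135 135 135 135 136 136 134 136
196  63  52  37  26  14   8  11  15   8  15  16  16  19  28  57  89 109 123 131 133 135 134 136 135 136 134 136 135 135 137
259.9026284348865 184.537037037037 279.0 [[246.5, 183.5], [259.5, 170.5], [273.5, 184.5], [260.5, 197.5]]
```

```bash
python3 - <<'E'
from lid import *
im=cv2.imread("pics/s12.png")[180:189,256:268,0].astype(float); w=np.clip(85-im,0,None); w[:,:1]=0
y,x=np.mgrid[180:189,256:268]; q=((w*x).sum()/w.sum(),(w*y).sum()/w.sum())
print(q,plane("scene",[q],77),plane("scene",[q],75))
E
```

```text
(np.float64(261.2766439909297), np.float64(184.59410430839003)) [[526.79784377 -64.04769279  77.        ]] [[525.32063054 -65.38080891  75.        ]]
```

Request:
step_arm --rows '[{"translation": [15,-10,0],"rotation": [0,0,0]},{"translation": [32,-20,0],"rotation": [0,0,0]},{"translation": [32,-20,0],"rotation": [0,0,0]},{"translation": [32,-21,0],"rotation": [0,0,0]},{"translation": [32,-21,0],"rotation": [0,0,0]},{"translation": [16,-10,0],"rotation": [0,0,0]},{"translation": [0,0,0],"rotation": [0,0,0]},{"translation": [0,0,0],"rotation": [0,0,0]},{"translation": [0,0,0],"rotation": [0,0,0]}]'

```text
time_s: 26.9
ee_pos: [527.6, -67.1, 119.8]
eef_rot: [0.742, 0.671, -0.0, 0.0]
wrist_force: [-0.5, 0.6, -0.9]
width: 18.8
grip_force: 58.9
```

```bash
python3 go.py 526 -65.5 99 -0.098
```

```text
t 26.9 pos [527.6 -67.1 119.8] yaw -0.1 tilt [ 0.0002 -0.0003] F [-0.5  0.6 -0.9] w 18.8 q [ 0.43  0.38 -0.51  1.94  0.24  0.87 -0.31]
shift [ 1.4 -1.7 20.8] turn z -0.002
```

Next comes the correction, then lowering: first to just above the lug, then into it.

Request:
step_arm --rows '[{"translation": [1.5,-1.5,10],"rotation": [0,0,0]},{"translation": [0,0,8],"rotation": [0,0,0]},{"translation": [0,0,0],"rotation": [0,0,0]},{"translation": [0,0,0],"rotation": [0,0,0]}]'

```text
time_s: 27.4
ee_pos: [525.8, -64.0, 101.8]
eef_rot: [0.741, 0.672, -0.0, -0.0]
wrist_force: [-0.1, 0.6, -0.3]
width: 18.8
grip_force: 58.9
```

```bash
python3 go.py 526 -65.5 92 -0.098; python3 - <<'E'
from lid import *
im=r.camera("scene");cv2.imwrite("pics/s13.png",im[:,:,::-1])
p=r.sense()["ee_pos"]; print(proj("scene",p-[0,0,15]))
for y in range(160,197): print(y," ".join(f"{v:3d}" for v in im[y,248:276,2]))
E
```

```text
t 27.4 pos [525.8 -64.  101.8] yaw -0.098 tilt [-0.0001  0.0001] F [-0.1  0.6 -0.3] w 18.8 q [ 0.42  0.4  -0.51  1.96  0.26  0.84 -0.33]
shift [-1.5  0.4  9.8] turn z 0.0
[[261.41363179 181.61577109]]
160  49  41  35  31  31  29  25  25  26  30  42  63  61  37  10   8   9   5  37  69  84  93 113 125 127 127 126 127
161  60  57  51  42  33  26  25  24  28  33  55  75  69  43  11   7  11   7  37  70  89 100 117 125 125 126 128 126
162  70  73  76  72  51  29  23  20  23  39  61  79  73  43  14   8   7  14  37  74  96 112 122 127 127 127 125 127
163  74  88 103  98  70  35  20  18  27  41  62  81  75  45  20   6   5   6  38  75 103 117 124 127 127 127 126 126
164  79 101 116 106  75  40  20  22  27  42  64  80  77  50  17   0  12  11  38  77 105 119 125 127 125 125 127 126
165  81 103 119 108  77  36  21  21  29  39  61  82  77  51  19   2  11  24  53  87 109 122 125 127 127 127 127 127
166  78 104 119 115  86  47  24  23  29  38  60  80  76  52  23  10  24  50  77 101 117 124 127 125 126 126 125 126
167  76  96 118 120 100  69  41  27  28  37  59  79  77  51  24  19  42  77  99 110 116
[... 2692 characters left out ...]
 137
191  33  14  13  13  26  30  40  50  66  79  88  93  95  95  97  97  96  99 106 113 121 129 132 134 137 137 138 138
192  32  16  15  14  10  25  30  40  48  61  76  87  92  94  95  98 101 105 115 125 132 133 136 138 137 138 138 139
193  35  14  10  13  18  19  17  29  37  44  59  70  84  91  97 105 110 120 127 132 136 136 137 138 137 139 137 137
194  35  11  14  14  12  13  18  22  25  36  44  54  67  85 100 114 126 131 134 135 137 136 138 137 139 137 139 138
195  30  14  11   8  15  10  15  20  17  27  33  47  67  88 111 127 133 134 136 137 137 138 138 138 137 138 137 137
196  20   9  18   9  12  10  14  14  15  23  33  58  86 110 125 133 136 137 136 138 138 138 138 137 138 137 137 136
```

The tip lines up with the hole to a pixel. I insert in steps with force checks.

Request:
step_arm --rows '[{"translation": [-1,0,6],"rotation": [0,0,0]},{"translation": [0,0,5],"rotation": [0,0,0]},{"translation": [0,0,5],"rotation": [0,0,0]},{"translation": [0,0,4],"rotation": [0,0,0]},{"translation": [0,0,0],"rotation": [0,0,0]}]'

```text
time_s: 28.08
ee_pos: [525.8, -65.5, 81.7]
eef_rot: [0.741, 0.672, -0.0, 0.0]
wrist_force: [0.5, -1.4, -0.3]
width: 18.7
grip_force: 59.5
```

```bash
python3 go.py 526 -65.5 38 -0.098
```

```text
t 28.075 pos [525.8 -65.5  81.7] yaw -0.098 tilt [ 0.0002 -0.0005] F [ 0.5 -1.4 -0.3] w 18.7 q [ 0.41  0.43 -0.49  1.98  0.28  0.8  -0.35]
shift [ 0.   0.2 43.7] turn z -0.0
```

Request:
step_arm --rows '[{"translation": [0,0,4],"rotation": [0,0,0]},{"translation": [0,0,4],"rotation": [0,0,0]},{"translation": [0,0,4],"rotation": [0,0,0]},{"translation": [0,0,4],"rotation": [0,0,0]},{"translation": [0,0,0],"rotation": [0,0,0]}]'

```text
time_s: 28.7
ee_pos: [526.0, -65.9, 65.6]
eef_rot: [0.741, 0.671, -0.0, 0.001]
wrist_force: [2.7, -5.9, -0.4]
width: 18.6
grip_force: 60.1
```

```bash
python3 go.py 526 -65.5 38 -0.098
```

```text
t 28.7 pos [526.  -65.9  65.6] yaw -0.099 tilt [ 0.0006 -0.0008] F [ 2.7 -5.9 -0.4] w 18.6 q [ 0.4   0.45 -0.48  1.99  0.3   0.77 -0.36]
shift [ 0.5 -0.1 27.6] turn z -0.001
```

Request:
step_arm --rows '[{"translation": [-1,0.5,4],"rotation": [0,0,0]},{"translation": [-0.5,0,4],"rotation": [0,0,0]},{"translation": [0,0,4],"rotation": [0,0,0]},{"translation": [0,0,3],"rotation": [0,0,0]},{"translation": [0,0,0],"rotation": [0,0,0]}]'

```text
time_s: 29.32
ee_pos: [525.8, -66.4, 50.5]
eef_rot: [0.741, 0.672, -0.0, -0.0]
wrist_force: [2.0, -3.0, -2.1]
width: 18.7
grip_force: 59.6
```

```bash
python3 go.py 526 -65.5 38 -0.098
```

```text
t 29.325 pos [525.8 -66.4  50.5] yaw -0.098 tilt [-0.0004  0.0003] F [ 2.  -3.  -2.1] w 18.7 q [ 0.39  0.48 -0.47  2.    0.32  0.74 -0.37]
shift [ 0.9  0.1 12.5] turn z 0.0
```

Request:
step_arm --rows '[{"translation": [-0.5,0.3,3],"rotation": [0,0,0]},{"translation": [0,0,3],"rotation": [0,0,0]},{"translation": [0,0,2],"rotation": [0,0,0]},{"translation": [0,0,2],"rotation": [0,0,0]},{"translation": [0,0,0],"rotation": [0,0,0]}]'

```text
time_s: 29.95
ee_pos: [525.9, -66.8, 40.7]
eef_rot: [0.741, 0.672, -0.0, -0.0]
wrist_force: [-1.0, 0.7, 1.3]
width: 18.8
grip_force: 59.9
```

```bash
python3 go.py 526 -65.5 38 -0.098
```

```text
t 29.95 pos [525.9 -66.8  40.7] yaw -0.098 tilt [-0.0006  0.0002] F [-1.   0.7  1.3] w 18.8 q [ 0.38  0.49 -0.47  2.    0.33  0.72 -0.38]
shift [ 1.3 -0.   2.7] turn z 0.0
```

Request:
step_arm --rows '[{"translation": [0,0,1],"rotation": [0,0,0]},{"translation": [0,0,1],"rotation": [0,0,0]},{"translation": [0,0,1],"rotation": [0,0,0]},{"translation": [0,0,0],"rotation": [0,0,0]}]'

```text
time_s: 30.45
ee_pos: [525.9, -67.0, 38.9]
eef_rot: [0.741, 0.672, -0.0, 0.0]
wrist_force: [-5.6, -0.0, 14.7]
width: 18.6
grip_force: 63.2
```

Request:
step_arm --rows '[{"translation": [0,0,1],"rotation": [0,0,0]},{"translation": [0,0,1],"rotation": [0,0,0]},{"translation": [0,0,0],"rotation": [0,0,0]}]'

```text
time_s: 30.82
ee_pos: [526.1, -67.1, 38.7]
eef_rot: [0.741, 0.672, -0.001, 0.001]
wrist_force: [-13.5, -0.3, 34.9]
width: 18.1
grip_force: 68.2
```

Request:
step_arm --rows '[{"translation": [0,-0.5,-0.4],"rotation": [0,0,0]},{"translation": [0,0,0],"rotation": [0,0,0]},{"translation": [0,0,0],"rotation": [0,0,0]}]'

```text
time_s: 31.2
ee_pos: [526.0, -67.1, 38.8]
eef_rot: [0.741, 0.672, -0.0, 0.001]
wrist_force: [-10.3, 0.7, 29.5]
width: 18.3
grip_force: 66.6
```

```bash
python3 go.py 526 -66 38 -0.098; python3 - <<'E'
from lid import *
im=r.camera("scene");cv2.imwrite("pics/s14.png",im[:,:,::-1])
def edge(f):  # row where the aluminium frame/lug silhouettes lie: match patch of lug right half against s12
    return cv2.imread(f"pics/{f}.png")
a,b=edge("s12"),edge("s14")
for nm,(x,y,w,h) in {"lug low corner":(254,188,12,9),"lug right":(266,178,11,9),"frame near left":(262,196,14,12)}.items():
    t=a[y:y+h,x:x+w]; R=cv2.matchTemplate(b[y-6:y+h+6,x-6:x+w+6],t,cv2.TM_CCOEFF_NORMED); _,s,_,l=cv2.minMaxLoc(R); print(nm,s,(l[0]-6,l[1]-6))
E
```

```text
t 31.2 pos [526.  -67.1  38.8] yaw -0.098 tilt [ 0.0006 -0.0015] F [-10.3   0.7  29.5] w 18.3 q [ 0.38  0.49 -0.46  2.    0.33  0.71 -0.39]
shift [ 1.  -0.1  0.8] turn z -0.0
lug low corner 0.9741520285606384 (-1, 3)
lug right 0.886180579662323 (1, 1)
frame near left 0.9432963728904724 (1, 1)
```

The force jumps at reported z 38.8, against a predicted 38 for fully home. The lug has also dropped 3 px. The press is shut and held with about 29 N, so I hand in.

```bash
python3 -c "
from rig import r
print(r.hand_in())"
```

```text
the job is handed in; nothing more can be done
None
```

I handed the job in at about 31 s, with no verdict shown: the plaque was placed about 1 mm off centre on the platen, the frame led down gently, and the pin pushed home and still held down with about 29 N.

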